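Switch off the charging bank and shut the vent door on its stay

ROBOT

A 7-joint arm with a two-finger parallel gripper is mounted at the origin on the work surface. World frame = base frame: x ahead of the robot, y to its left, z up, the work surface at z = 0. Lengths are in m, angles in rad, forces in N, time in s.
With the tool pointing down it reaches from about 0.425 to 0.925 m from the base axis. Payload 6.8 kg.
Tool frame: the origin (TCP) lies between the finger pads, 19 mm behind the fingertips; this is the grasp point; z points along the fingers, y is the line along which they close (so a half turn about z gives the same grasp; the last joint's range is limited). The gripper opens to 85 mm and grips with 20 to 120 N. Pads are 22 mm wide; open, the fingers measure 114 mm over their backs; the gripper's body (76 mm by 85 mm) begins 54 mm behind the grasp point. The pads swing forward as they close: fully open they stand 13 mm farther back than shut.
Start: joints at [-1.236, 0.477, 0.022, 1.555, -0.011, 1.109, -0.083], TCP at [0.289, 0.61, 0.25] pointing down, gripper open.
Joint ranges: [-2.96, 2.96], [-0.34, 2.1], [-1.41, 1.46], [0.24, 2.44], [-1.37, 4.51], [0.17, 1.92], [-2.96, 2.96]. Speed limits (rad/s): [2.39, 2.39, 3.14, 3.14, 3.14, 3.14, 3.14].

INTERFACE

Orientations are given as a rotation vector (axis times angle).
In Python, from bench import get_obs, grab_frame, hand_in gives the robot as it stands.
- The arm moves only by the tool drive_tool, never from a script. Its argument "rows" is a list of rows, each an object with "offset": the shift along the tool's x, y, z as a fraction of full scale, a list of three; "rotation": the turn, a rotation vector about the tool's x, y, z as a fraction of full scale, a list of three; "claw": the opening, from 0 (shut) to 1 (fully open). In form: [{"offset": [tx, ty, tz], "rotation": [wx, wy, wz], "claw": claw}, ...]. A call has 1 to 20 rows; each row is the pose to reach, as a shift and turn from the pose commanded when the call began, along the tool's axes at that moment; what a row does not reach only later rows make up. Full scale, the value 1, is 0.15 m for a shift and 2 rad for a turn. A row lasts 1/12 s, in which the tool goes at most 41.7 mm and 7.16 degrees, less where a joint would pass 70% of its speed; a pose out of reach is approached as far as the arm can. A call with a number of a shift or a turn outside -1 to 1 is refused whole. A call with a gripper value outside its range is refused whole. The fingers move at their own pace and stop on an object; "force" is the grip in N (left out, the last holds). Time passes only in rows, so rows that repeat a pose let the fingers close. It gives the time, the measured TCP pose, the force, the opening and the grip force at its end, in the units of the state.
- get_obs(): the state, without advancing time (a new reading comes with each control period).
- grab_frame(name): name is "scene" or "top" or "wrist"; returns a dict with "frame" (480x640x3 uint8, red, green, blue), "z_map" (480x640 float32, m along the optical axis (not along the pixel's ray), 0 where there is no reading), "vfov" (degrees; the focal length in pixels is half the picture's height over the tangent of half this angle, whatever the lens; pixels are square), "cx", "cy" (the principal point, pixels), "R" (3x3) and "t" (3): a world point X has camera coordinates R X + t. Camera axes: x right, y down, z forward; pixel columns grow to the right and rows downward; lengths in m; the calibration is good to about 2 mm. A picture is of the moment at which its call begins.
- hand_in(): hands the job in; it is judged then, once.
The state is a dict: "clock": time; "joints": joint angles; "qvel": joint speeds; "tau": joint torques, N m; "tcp_pos": TCP position; "orientation": TCP orientation; "contact_force": force on the tool from outside, world axes, zero at the start; "moment": the same for the moment, N m; "grip_width": finger opening in m; "gripper_force": force on a finger pad.
Only numpy, scipy, OpenCV 4.12 (cv2) and the standard library are available. Lean on these libraries where they do the work, as an engineer would, in place of code of your own. Each camera call takes 0.05 s, during which the arm holds its last target. There are 200 camera calls.

TASK

Charging is over. First switch off all four toggles of the switch bank in one drag along the bank, from the end nearest the robot (toggle 1) to the far end (toggle 4), without lifting away until all are off; only then lift the stay on top of the charging cupboard off its pin, bring the vent door shut, and drop the hole nearest the door over the pin so that the stay lies flat and holds the door. Leave the mug, pen pot and stapler where they are.

Things in the scene. Friction and masses are not known exactly. Their poses are not given: they have to be found in the camera images.
- bank: White switch bank fixed to the desk, 290 x 85 x 38 mm (x, y, z), four steel paddle toggles in a row along its x axis, hinged about its y axis 37 mm above the desk at x = -93, -31, 31, 93 mm (toggle 1 to 4). Paddle 28 mm wide (y), 8 mm thick, round top of 5 mm radius centred 42 mm from the hinge. Origin: centre of the underside.
- toggle1 (a joint): Toggle 1: 0 = ON (leans 0.3 rad to the bank's -x), 0.3 = upright, 1.3 = OFF (leans 1 rad to +x); top-heavy: tips over by itself soon past upright, about 0.5 N at the tip. Its highest point is 82 mm above the desk ON, 84 upright, 65 OFF: a fingertip drawn along the bank's +x with its lower end 67 to 77 mm above the desk throws it and passes over; lower than 66 it jams on it.
- toggle2 (a joint): Toggle 2 of the bank, like toggle 1: 0 = ON (leaning to the bank's -x), 1.3 rad = OFF (leaning to +x).
- toggle3 (a joint): Toggle 3 of the bank, like toggle 1: 0 = ON (leaning to the bank's -x), 1.3 rad = OFF (leaning to +x).
- toggle4 (a joint): Toggle 4 of the bank, like toggle 1: 0 = ON (leaning to the bank's -x), 1.3 rad = OFF (leaning to +x).
- toggle1_tip (a point): Centre of the round top of toggle 1.
- toggle2_tip (a point): Centre of the round top of toggle 2.
- toggle3_tip (a point): Centre of the round top of toggle 3.
- toggle4_tip (a point): Centre of the round top of toggle 4.
- cupboard: White charging cupboard fixed to the desk, 200 x 220 x 120 mm (x, y, z), front towards its -x. Origin: centre of the underside. Its front is a vent door (the rest of the front, at -y, is a fixed panel) hinged about the vertical at x = -100, y = +100 mm.
- door (a joint): Vent door, 135 mm wide, 14 mm thick, 114 mm high: 0 = shut, grows as it swings out towards the cupboard's -x; it starts open, about 0.93 rad, held by the stay, and swings freely (about 0.03 N m of friction) once the stay is off the pin. With hole_near over the pin it is shut to about 0.05 rad.
- pivot (a point): Where the stay is pivoted on the top edge of the door, at the height of the middle of the bar; 110 mm from the door's hinge. The stay swivels freely here about the vertical, and its free end can be lifted.
- stay (a joint): Lift of the stay: 0 = lying level (its bar from 3 to 8 mm above the cupboard's top), grows to 0.7 rad as its free end is raised; falls back by its weight (0.15 kg).
- knob (a point): Grip point on the stay's upright round knob, 175 mm from the pivot along the bar and 27.5 mm above the bar's middle plane. Knob 22 mm across, its top 18 mm above this point; the bar's upper face is 25 mm below it. The knob tilts with the stay.
- hole_near (a point): Centre of the stay's hole nearest the door, 48 mm from the pivot (bar 30 mm wide, 5 mm thick; each of the three holes is 16 mm across). This one goes over the pin.
- hole_mid (a point): Centre of the stay's middle hole, 93 mm from the pivot; not used.
- hole_far (a point): Centre of the stay's hole nearest the knob, 138 mm from the pivot; it is over the pin at the start.
- pin_top (a point): Top of the upright pin, 10 mm across, that stands 16 mm high on the cupboard's top at x = -60, y = -10 mm of the cupboard, fixed. With hole_near over it and the door shut, the stay points straight along the cupboard's +x. Passing hole_near over the pin needs the stay raised by about 0.3 rad.
- mug: White mug, 80 mm across, 95 mm high; bystander. Origin: centre of the underside.
- penpot: Square wooden pen pot, 75 mm, 90 mm high (pens to 150 mm); bystander. Origin: centre of the underside.
- stapler: Black stapler, 150 x 36 x 44 mm, long along its x; bystander. Origin: centre of the underside.

How it is judged:
By the outcome, as a careful person would: the job done as asked, in the order asked, and still so for the second after the job is handed in, with the robot touching nothing.
It also fails if it takes over 64 s, if anything falls off the work surface, if the arm or the gripper's body presses on something with over 40 N, if the wrist force passes 120 N, or if a joint passes its speed limit or range.

## Working session

There is one attempt and no reset: what is moved stays moved. The work goes in short steps, Python scripts to look and compute and a tool call to move; the robot and the scene stay as the last step left them, time stands still between calls to the robot, and variables do not carry over. Pictures are saved under pics/ and viewed, at most 10 in all, crops included, and the job is handed in when it is done.

Besides the shell and the picture viewer there is one more tool, called by a JSON object that holds its "api" and its "payload". drive_tool: Moves the arm, as the interface text tells. Its arguments: {"type":"object","properties":{"rows":{"type":"array","items":{"type":"object","properties":{"offset":{"type":"array","items":{"type":"number"}},"rotation":{"type":"array","items":{"type":"number"}},"claw":{"type":"number"}}}},"force":{"type":"number"}},"required":["rows"]}

```bash
mkdir -p pics; cat > h.py <<'E'
import numpy as np, cv2
from bench import get_obs, grab_frame, hand_in
def cloud(f):
    h,w=f["z_map"].shape; fo=h/2/np.tan(np.radians(f["vfov"])/2)
    u,v=np.meshgrid(np.arange(w),np.arange(h)); z=f["z_map"]
    P=np.stack([(u-f["cx"])/fo*z,(v-f["cy"])/fo*z,z],-1)
    return (P-f["t"])@f["R"]
def proj(f,X):
    fo=240/np.tan(np.radians(f["vfov"])/2); c=f["R"]@np.array(X)+f["t"]
    return c[0]/c[2]*fo+f["cx"],c[1]/c[2]*fo+f["cy"]
def save(f,n): cv2.imwrite("pics/"+n,cv2.cvtColor(f["frame"],cv2.COLOR_RGB2BGR))
E
python3 - <<'E'
from h import *
for n in("scene","top"):
    f=grab_frame(n); save(f,n+"0.png"); np.savez("pics/"+n+"0",**f)
    print(n,f["vfov"],f["R"].round(3).tolist(),f["t"])
print(get_obs())
E
```

```text
scene 50.35942616814672 [[0.826, 0.563, 0.024], [0.323, -0.438, -0.839], [-0.462, 0.701, -0.544]] [-0.48214323 -0.08744953  1.60937492]
top 44.17842415922678 [[-0.007, -1.0, 0.004], [-0.997, 0.006, -0.081], [0.081, -0.005, -0.997]] [-0.01314956  0.58098189  1.90723775]
{'clock': 0.1, 'joints': array([-1.23610569,  0.47773644,  0.02236914,  1.55634903, -0.01149889,
        1.10932684, -0.08310636]), 'qvel': array([-0.00018677, -0.00144595,  0.00066849, -0.00402146,  0.00101068,
        0.00054951,  0.00104533]), 'tau': array([ 5.08799858e-03, -5.97760248e+01,  1.61400553e+00, -2.81955886e+01,
        1.28656783e-02,  4.96907160e-03, -3.00596002e-05]), 'tcp_pos': array([0.289017  , 0.60942993, 0.2491122 ]), 'orientation': array([-6.89827916e-01, -3.06467766e+00,  2.63005376e-03]), 'contact_force': array([0.72817113, 0.00689604, 0.58847936]), 'moment': array([-0.03739371,  0.03438125,  0.02056482]), 'gripper_force': 0.0, 'grip_width': 0.08560699359345232}
```

View pics/top0.png

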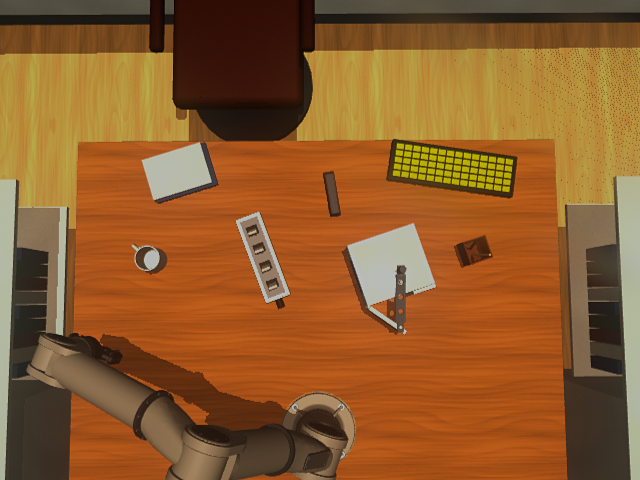

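View pics/scene0.png

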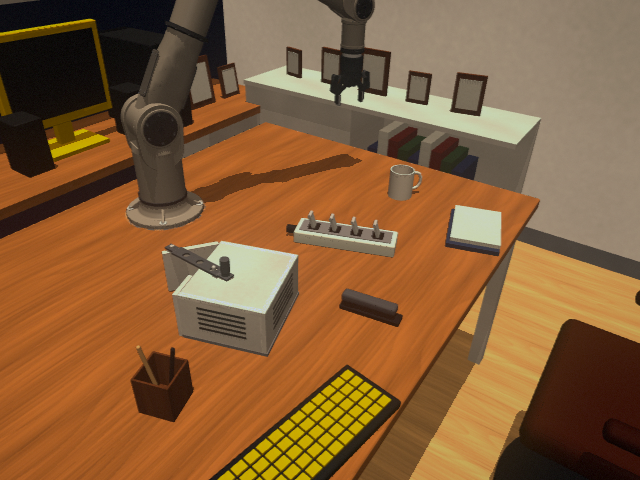

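The top view shows the bank with toggle 1 at about (272,284) and toggle 4 at (251,230). The cupboard top is centred near (390,265), with the knob at (401,268), the pivot near (402,328), and the mug, stapler and pen pot clear of both. The scene view agrees.

```bash
python3 - <<'E'
from h import *
C={}
for n in("scene","top"):
    f=dict(np.load(f"pics/{n}0.npz")); P=cloud(f).reshape(-1,3); C[n]=P
    ok=f["z_map"].ravel()>0
    def rect(lo,hi,box):
        m=ok&(P[:,2]>lo)&(P[:,2]<hi)&(P[:,0]>box[0])&(P[:,0]<box[1])&(P[:,1]>box[2])&(P[:,1]<box[3])
        q=P[m]
        # drop outliers
        return q, cv2.minAreaRect((q[:,:2]*1000).astype(np.float32))
    f0=f
    for nm,lo,hi,box in(("bank",.025,.045,(.35,.75,.08,.32)),("cup",.112,.124,(.3,.75,-.4,-.05)),("tips",.06,.09,(.35,.75,.08,.32)),("knob",.15,.18,(.3,.75,-.4,-.05)),("bar",.1235,.135,(.3,.75,-.4,-.05)),("stapler",.02,.06,(.6,.85,-.1,.05)),("mug",.05,.1,(.4,.7,.4,.65)),("pot",.05,.2,(.4,.7,-.6,-.41))):
        try:
            q,r=rect(lo,hi,box); print(n,nm,len(q),np.round(r[0],1),np.round(r[1],1),round(r[2],1),"med",np.median(q,0).round(4),"max",q.max(0).round(3))
        except Exception as e: print(n,nm,"x")
    # tips clusters
    q,_=rect(.062,.09,(.35,.75,.08,.32))
    d=q[:,0]; o=np.argsort(d); s=np.split(q[o],np.where(np.diff(d[o])>.01)[0]+1)
    for a in s: print("  tip",len(a),a.mean(0).round(4),a[:,2].max().round(3))
E
```

```text
scene bank 1832 [540.3 169.7] [320.6  93.9] 20.7 med [0.5618 0.1637 0.039 ] max [0.705 0.262 0.045]
scene cup 5538 [ 469.6 -245.7] [313.6 225.2] 18.5 med [ 0.5337 -0.2421  0.1203] max [ 0.651 -0.092  0.124]
scene tips 219 [545.1 174.2] [200.9  35.9] 20.8 med [0.5248 0.1716 0.0746] max [0.645 0.222 0.087]
scene knob 121 [ 507.4 -259. ] [22.6 22.7] 79.6 med [ 0.5106 -0.2624  0.1657] max [ 0.519 -0.246  0.173]
scene bar 690 [ 470.5 -239.1] [305.6 196.7] 19.1 med [ 0.4267 -0.2584  0.1279] max [ 0.627 -0.106  0.135]
scene stapler 737 [759.7 -51.8] [135.9  35.2] 9.6 med [ 0.7624 -0.0581  0.0426] max [ 0.828 -0.026  0.049]
scene mug 532 [552.2 543.8] [114.1  82.3] 81.4 med [0.5561 0.5173 0.0782] max [0.6   0.595 0.099]
scene pot 2016 [ 570.4 -506.7] [78.  79.4] 18.9 med [ 0.5749 -0.5167  0.078 ] max [ 0.618 -0.458  0.156]
  tip 52 [0.4598 0.1369 0.0749] 0.086
  tip 51 [0.5174 0.1592 0.0748] 0.085
  tip 51 [0.5754 0.1812 0.0746] 0.085
  tip 48 [0.6334 0.2017 0.0757] 0.087
top bank 1907 [538.7 169.6] [319.   85.7] 20.3 med [0.5493 0.1723 0.0384] max [0.7   0.261 0.045]
top cup 3314 [ 466.8 -248.4] [314.6 221.4] 18.6 med [ 0.5199 -0.2257  0.1196] max [ 0.65  -0.096  0.124]
top tips 135 [543.3 171.6] [200.1  28.1] 20.7 med [0.5181 0.1685 0.0798] max [0.638 0.217 0.089]
top knob 46 [ 504.8 -259.5] [21.6 18.4] 89.6 med [ 0.5046 -0.2588  0.1688] max [ 0.514 -0.249  0.175]
top bar 1719 [ 469.8 -246.7] [307.  219.5] 18.4 med [ 0.4913 -0.2475  0.1263] max [ 0.647 -0.096  0.135]
top stapler 385 [760.8 -51.6] [144.2  31.7] 8.9 med [ 0.7555 -0.0526  0.0441] max [ 0.834 -0.027  0.059]
top mug 299 [549.3 541.8] [105.1  77.7] 80.7 med [0.5535 0.5442 0.0806] max [0.596 0.588 0.1  ]
top pot 321 [ 568.5 -509.7] [74.  80.1] 17.7 med [ 0.5692 -0.511   0.0858] max [ 0.613 -0.462  0.163]
  tip 37 [0.4559 0.138  0.0786] 0.089
  tip 36 [0.5136 0.1599 0.0793] 0.089
  tip 33 [0.5716 0.1811 0.0783] 0.089
  tip 27 [0.6281 0.2049 0.0809] 0.089
```

{"api": "drive_tool", "payload": {"rows": [{"offset": [-0.72,-0.85,0],"rotation": [0,0,0.38],"claw": 0},{"offset": [-0.72,-0.85,0],"rotation": [0,0,0.38],"claw": 0},{"offset": [-0.72,-0.85,0],"rotation": [0,0,0.38],"claw": 0},{"offset": [-0.72,-0.85,0],"rotation": [0,0,0.38],"claw": 0},{"offset": [-0.72,-0.85,0],"rotation": [0,0,0.38],"claw": 0},{"offset": [-0.72,-0.85,0],"rotation": [0,0,0.38],"claw": 0},{"offset": [-0.72,-0.85,0],"rotation": [0,0,0.38],"claw": 0},{"offset": [-0.72,-0.85,0],"rotation": [0,0,0.38],"claw": 0},{"offset": [-0.72,-0.85,0],"rotation": [0,0,0.38],"claw": 0}]}}

```text
clock: 0.85
tcp_pos: [0.3317, 0.4489, 0.2498]
orientation: [-1.772, -2.594, 0.001]
contact_force: [-0.1, 0.4, -0.1]
grip_width: 0.0
gripper_force: 0.0
```

```bash
cat >> h.py <<'E'
from scipy.spatial.transform import Rotation as Ro
B=np.array([.5548,.1748]); by=np.radians(20.7)
def bank(x,z): return [B[0]+x*np.cos(by),B[1]+x*np.sin(by),z]
def down(yaw,tilt=0):  # tool x at yaw (deg), z down; then turned about tool y by tilt
    c,s=np.cos(np.radians(yaw)),np.sin(np.radians(yaw))
    return Ro.from_matrix(np.array([[c,s,0],[s,-c,0],[0,0,-1]]))*Ro.from_euler('y',tilt)
def plan(poses):
    o=get_obs(); R0=Ro.from_rotvec(o["orientation"])
    for p,R in poses:
        print("off",(R0.inv().apply(np.array(p)-o["tcp_pos"])/.15).round(3).tolist(),"rot",((R0.inv()*R).as_rotvec()/2).round(3).tolist())
E
python3 - <<'E'
from h import *
o=get_obs(); print(o["clock"],o["tcp_pos"],Ro.from_rotvec(o["orientation"]).as_matrix().round(3).tolist(),o["grip_width"])
f=grab_frame("scene"); P=cloud(f); t=o["tcp_pos"]
m=(np.hypot(P[...,0]-t[0],P[...,1]-t[1])<.03)&(f["z_map"]>0)&(P[...,2]>.12)
q=P[m]; print("tip z low",np.sort(q[:,2])[[0,5,15]],len(q), "tcp z",t[2], q[q[:,2]<t[2]].mean(0))
plan([(bank(-.145,.2),down(110.7))])
E
```

```text
0.85 [0.33170807 0.44889189 0.24976548] [[-0.364, 0.931, -0.0], [0.931, 0.364, -0.0], [-0.0, -0.0, -1.0]] 3.198141339703755e-05
tip z low [0.23369783 0.23846901 0.24284233] 556 tcp z 0.24976548076319022 [0.33339586 0.44238051 0.24310083]
off [-2.232, -0.246, 0.332] rot [-0.0, 0.0, 0.005]
```

{"api": "drive_tool", "payload": {"rows": [{"offset": [-1,-0.12,0],"rotation": [0,0,0],"claw": 0},{"offset": [-1,-0.12,0],"rotation": [0,0,0],"claw": 0},{"offset": [-1,-0.12,0],"rotation": [0,0,0],"claw": 0},{"offset": [-1,-0.12,0],"rotation": [0,0,0],"claw": 0}]}}

```text
clock: 1.23
tcp_pos: [0.3701, 0.2981, 0.2497]
orientation: [1.777, 2.59, -0.002]
contact_force: [0.7, -0.1, 0.7]
grip_width: -0.0002
gripper_force: 0.0
```

{"api": "drive_tool", "payload": {"rows": [{"offset": [-1,-0.12,0],"rotation": [0,0,0],"claw": 0},{"offset": [-1,-0.12,0],"rotation": [0,0,0],"claw": 0},{"offset": [-1,-0.12,0],"rotation": [0,0,0],"claw": 0},{"offset": [-1,-0.12,0],"rotation": [0,0,0],"claw": 0},{"offset": [-1,-0.12,0],"rotation": [0,0,0],"claw": 0}]}}

```text
clock: 1.65
tcp_pos: [0.4076, 0.15, 0.2501]
orientation: [1.785, 2.585, -0.001]
contact_force: [-0.7, 0.5, 0.1]
grip_width: -0.0002
gripper_force: 0.0
```

```bash
python3 - <<'E'
from h import *
print(get_obs()["tcp_pos"],get_obs()["joints"].round(2))
plan([(bank(-.145,.2),down(110.7)),(bank(-.145,.09),down(110.7))])
E
```

```text
[0.40758758 0.15003971 0.25008858] [-0.86  0.06  0.39  2.12 -0.03  0.96 -0.1 ]
off [-0.192, 0.01, 0.334] rot [-0.0, 0.001, 0.0]
off [-0.191, 0.01, 1.067] rot [-0.0, 0.001, 0.0]
```

{"api": "drive_tool", "payload": {"rows": [{"offset": [-0.19,0.01,0.2],"rotation": [0,0,0],"claw": 0},{"offset": [-0.19,0.01,0.4],"rotation": [0,0,0],"claw": 0},{"offset": [-0.19,0.01,0.6],"rotation": [0,0,0],"claw": 0},{"offset": [-0.19,0.01,0.8],"rotation": [0,0,0],"claw": 0},{"offset": [-0.19,0.01,1.0],"rotation": [0,0,0],"claw": 0},{"offset": [-0.19,0.01,1.0],"rotation": [0,0,0],"claw": 0},{"offset": [-0.19,0.01,1.0],"rotation": [0,0,0],"claw": 0}]}}

```text
clock: 2.23
tcp_pos: [0.4174, 0.1295, 0.0993]
orientation: [-1.774, -2.591, 0.005]
contact_force: [0.3, -0.4, 0.2]
grip_width: -0.0002
gripper_force: 0.0
```

```bash
python3 - <<'E'
from h import *
print(get_obs()["tcp_pos"],get_obs()["joints"].round(2))
plan([(bank(-.145,.09),down(110.7)),(bank(0,.09),down(110.7))])
E
```

```text
[0.41736282 0.12954308 0.09925496] [-0.75  0.34  0.36  2.25 -0.21  0.59  0.14]
off [-0.042, -0.003, 0.062] rot [-0.002, 0.0, 0.004]
off [-0.05, 0.964, 0.058] rot [-0.002, 0.0, 0.004]
```

{"api": "drive_tool", "payload": {"rows": [{"offset": [-0.045,0,0.06],"rotation": [0,0,0],"claw": 0},{"offset": [-0.045,0,0.06],"rotation": [0,0,0],"claw": 0},{"offset": [-0.045,0.08,0.06],"rotation": [0,0,0],"claw": 0},{"offset": [-0.045,0.16,0.06],"rotation": [0,0,0],"claw": 0},{"offset": [-0.045,0.24,0.06],"rotation": [0,0,0],"claw": 0},{"offset": [-0.045,0.32,0.06],"rotation": [0,0,0],"claw": 0},{"offset": [-0.045,0.4,0.06],"rotation": [0,0,0],"claw": 0},{"offset": [-0.045,0.48,0.06],"rotation": [0,0,0],"claw": 0}]}}

```text
clock: 2.9
tcp_pos: [0.4895, 0.1504, 0.0935]
orientation: [1.776, 2.59, 0.005]
contact_force: [-0.3, 0.1, -0.2]
grip_width: -0.0001
gripper_force: 0.0
```

```bash
python3 - <<'E'
from h import *
f=grab_frame("scene"); cv2.imwrite("pics/drag1.png",cv2.resize(f["frame"][150:290,250:430,::-1],None,fx=4,fy=4))
print(get_obs()["tcp_pos"],get_obs()["contact_force"])
plan([(bank(-.073,.09),down(110.7)),(bank(0,.09),down(110.7)),(bank(.077,.09),down(110.7))])
E
```

```text
[0.49189459 0.15155527 0.09380034] [3.19897521 1.12039551 0.43450184]
off [-0.003, -0.04, 0.025] rot [0.003, -0.0, 0.004]
off [-0.007, 0.447, 0.028] rot [0.003, -0.0, 0.004]
off [-0.011, 0.96, 0.032] rot [0.003, -0.0, 0.004]
```

View pics/drag1.png

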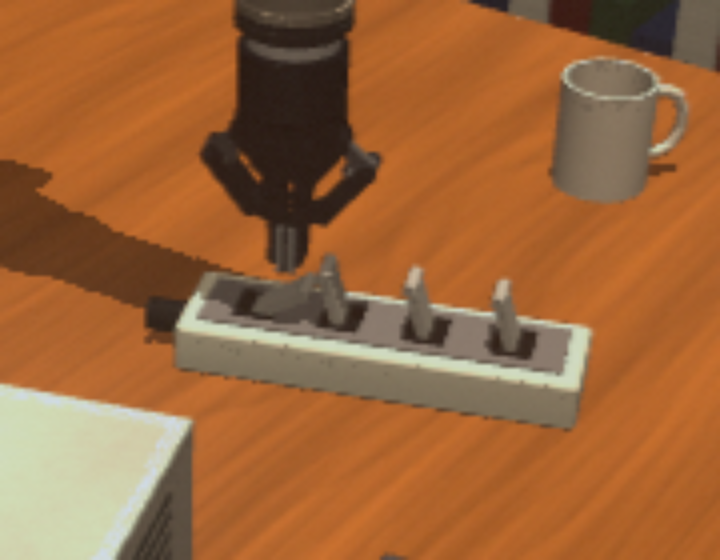

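Toggle 1 at about (280,295) in the crop now leans over to OFF. The finger has passed above it and is next to toggle 2 at (330,280). I'll carry on with the drag.

{"api": "drive_tool", "payload": {"rows": [{"offset": [0,0.08,0.02],"rotation": [0,0,0],"claw": 0},{"offset": [0,0.16,0.02],"rotation": [0,0,0],"claw": 0},{"offset": [0,0.24,0.02],"rotation": [0,0,0],"claw": 0},{"offset": [0,0.32,0.02],"rotation": [0,0,0],"claw": 0},{"offset": [0,0.4,0.02],"rotation": [0,0,0],"claw": 0},{"offset": [0,0.48,0.02],"rotation": [0,0,0],"claw": 0},{"offset": [0,0.56,0.02],"rotation": [0,0,0],"claw": 0},{"offset": [0,0.64,0.02],"rotation": [0,0,0],"claw": 0},{"offset": [0,0.72,0.02],"rotation": [0,0,0],"claw": 0},{"offset": [0,0.8,0.02],"rotation": [0,0,0],"claw": 0}]}}

```text
clock: 3.78
tcp_pos: [0.6004, 0.1931, 0.0901]
orientation: [1.776, 2.59, 0.003]
contact_force: [0.7, -0.1, 0.4]
grip_width: 0.0003
gripper_force: 0.0
```

```bash
python3 - <<'E'
from h import *
print(get_obs()["tcp_pos"],get_obs()["contact_force"])
plan([(bank(.077,.09),down(110.7)),(bank(.155,.09),down(110.7))])
E
```

```text
[0.60043449 0.19312625 0.09012642] [ 0.67358684 -0.14337424  0.42777653]
off [-0.008, 0.186, 0.001] rot [0.001, -0.0, 0.004]
off [-0.012, 0.705, 0.002] rot [0.001, -0.0, 0.004]
```

{"api": "drive_tool", "payload": {"rows": [{"offset": [-0.01,0.08,0],"rotation": [0,0,0],"claw": 0},{"offset": [-0.01,0.16,0],"rotation": [0,0,0],"claw": 0},{"offset": [-0.01,0.24,0],"rotation": [0,0,0],"claw": 0},{"offset": [-0.01,0.32,0],"rotation": [0,0,0],"claw": 0},{"offset": [-0.01,0.4,0],"rotation": [0,0,0],"claw": 0},{"offset": [-0.01,0.48,0],"rotation": [0,0,0],"claw": 0},{"offset": [-0.01,0.56,0],"rotation": [0,0,0],"claw": 0},{"offset": [-0.01,0.64,0],"rotation": [0,0,0],"claw": 0},{"offset": [-0.01,0.7,0],"rotation": [0,0,0],"claw": 0},{"offset": [-0.01,0.7,0],"rotation": [0,0,0],"claw": 0},{"offset": [-0.01,0.7,0],"rotation": [0,0,0],"claw": 0}]}}

```text
clock: 4.7
tcp_pos: [0.6983, 0.2291, 0.0895]
orientation: [1.776, 2.59, 0.001]
contact_force: [0.0, 0.3, -0.3]
grip_width: 0.0004
gripper_force: 0.0
```

```bash
python3 - <<'E'
from h import *
f=grab_frame("scene"); cv2.imwrite("pics/drag2.png",cv2.resize(f["frame"][150:290,250:430,::-1],None,fx=4,fy=4))
print(get_obs()["tcp_pos"],get_obs()["contact_force"])
K=[.4955,-.255,.25]
plan([(K,down(0))])
# refine cupboard: top-surface points from both cameras
for n in("scene","top"):
    f=grab_frame(n); P=cloud(f).reshape(-1,3)
    m=(P[:,2]>.114)&(P[:,2]<.124)&(P[:,0]>.3)&(P[:,0]<.75)&(P[:,1]>-.4)&(P[:,1]<-.05)
    q=P[m,:2]
    best=None
    for a in np.radians(np.arange(16,22,.1)):
        c,s=np.cos(a),np.sin(a); l=q@np.array([[c,-s],[s,c]])
        # y sides & back edges: sharpness of percentile
        w=np.percentile(l,99,0)-np.array([0,np.percentile(l[:,1],1)])
        k=(w[1]); 
        if best is None or k<best[0]: best=(k,a,np.percentile(l,[.3,99.7],0))
    k,a,e=best; c,s=np.cos(a),np.sin(a)
    ctr=np.array([e[1,0]-.1,(e[0,1]+e[1,1])/2]); 
    print(n,np.degrees(a),e.round(4).tolist(),"width",e[1,1]-e[0,1],"ctr",np.array([[c,-s],[s,c]])@ctr)
E
```

```text
[0.69784479 0.22884821 0.08917387] [-0.10740895  0.35858886 -0.50106492]
off [-2.524, -2.419, -1.073] rot [0.0, -0.0, 0.97]
scene 18.300000000000033 [[0.2209, -0.4925], [0.5249, -0.2705]] width 0.22199002300614962 ctr [ 0.52323984 -0.22876087]
top 17.800000000000026 [[0.2292, -0.4883], [0.5256, -0.2687]] width 0.21956258302214948 ctr [ 0.52090687 -0.23029157]
```

View pics/drag2.png

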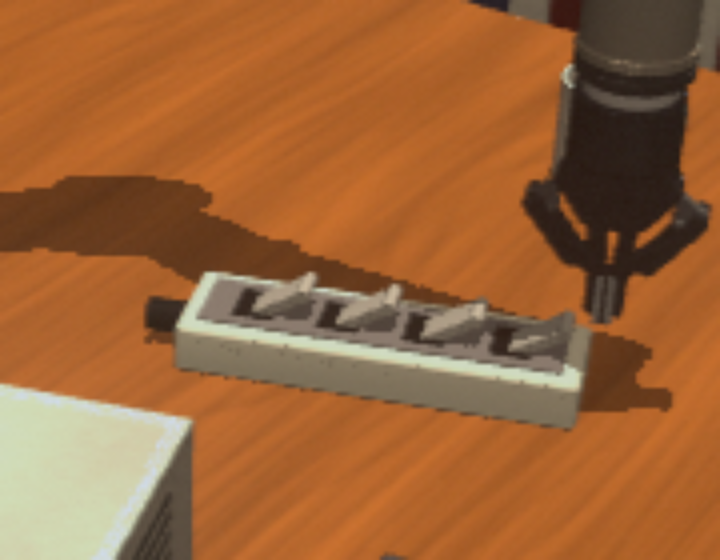

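All four toggles now lean to OFF (crop x 285, 370, 455 and 545). Next I lift and travel to the stay.

{"api": "drive_tool", "payload": {"rows": [{"offset": [0,0,-0.25],"rotation": [0,0,0],"claw": 0},{"offset": [0,0,-0.5],"rotation": [0,0,0],"claw": 0},{"offset": [0,0,-0.75],"rotation": [0,0,0],"claw": 0},{"offset": [0,0,-1],"rotation": [0,0,0],"claw": 1},{"offset": [-0.9,-0.9,-1],"rotation": [0,0,0.95],"claw": 1},{"offset": [-0.9,-0.9,-1],"rotation": [0,0,0.95],"claw": 1},{"offset": [-0.9,-0.9,-1],"rotation": [0,0,0.95],"claw": 1},{"offset": [-0.9,-0.9,-1],"rotation": [0,0,0.95],"claw": 1},{"offset": [-0.9,-0.9,-1],"rotation": [0,0,0.95],"claw": 1},{"offset": [-0.9,-0.9,-1],"rotation": [0,0,0.95],"claw": 1},{"offset": [-0.9,-0.9,-1],"rotation": [0,0,0.95],"claw": 1},{"offset": [-0.9,-0.9,-1],"rotation": [0,0,0.95],"claw": 1},{"offset": [-0.9,-0.9,-1],"rotation": [0,0,0.95],"claw": 1},{"offset": [-0.9,-0.9,-1],"rotation": [0,0,0.95],"claw": 1},{"offset": [-0.9,-0.9,-1],"rotation": [0,0,0.95],"claw": 1},{"offset": [-0.9,-0.9,-1],"rotation": [0,0,0.95],"claw": 1},{"offset": [-0.9,-0.9,-1],"rotation": [0,0,0.95],"claw": 1},{"offset": [-0.9,-0.9,-1],"rotation": [0,0,0.95],"claw": 1},{"offset": [-0.9,-0.9,-1],"rotation": [0,0,0.95],"claw": 1},{"offset": [-0.9,-0.9,-1],"rotation": [0,0,0.95],"claw": 1}]}}

```text
clock: 6.52
tcp_pos: [0.6201, 0.0542, 0.2379]
orientation: [-3.141, -0.053, 0.001]
contact_force: [0.3, -0.4, -0.0]
grip_width: 0.0853
gripper_force: 0.0
```

```bash
python3 - <<'E'
from h import *
print(get_obs()["tcp_pos"],get_obs()["joints"].round(2))
plan([([.506,-.2593,.28],down(-1))])
E
```

```text
[0.62012738 0.05424387 0.23794132] [-0.81  0.54  0.89  1.74 -0.47  1.09 -1.3 ]
off [-0.831, 2.063, -0.28] rot [-0.0, 0.0, 0.026]
```

{"api": "drive_tool", "payload": {"rows": [{"offset": [-0.4,1,-0.28],"rotation": [0,0,0.025],"claw": 1},{"offset": [-0.4,1,-0.28],"rotation": [0,0,0.025],"claw": 1},{"offset": [-0.4,1,-0.28],"rotation": [0,0,0.025],"claw": 1},{"offset": [-0.4,1,-0.28],"rotation": [0,0,0.025],"claw": 1},{"offset": [-0.4,1,-0.28],"rotation": [0,0,0.025],"claw": 1}]}}

```text
clock: 6.93
tcp_pos: [0.5633, -0.1081, 0.283]
orientation: [3.139, -0.033, 0.005]
contact_force: [-0.3, -1.3, 0.9]
grip_width: 0.0857
gripper_force: 0.0
```

{"api": "drive_tool", "payload": {"rows": [{"offset": [-0.38,1,0],"rotation": [0,0,0],"claw": 1},{"offset": [-0.38,1,0],"rotation": [0,0,0],"claw": 1},{"offset": [-0.38,1,0],"rotation": [0,0,0],"claw": 1},{"offset": [-0.38,1,0],"rotation": [0,0,0],"claw": 1},{"offset": [-0.38,1,0],"rotation": [0,0,0],"claw": 1},{"offset": [-0.38,1,0],"rotation": [0,0,0],"claw": 1}]}}

```text
clock: 7.43
tcp_pos: [0.5063, -0.2498, 0.2804]
orientation: [-3.141, 0.023, -0.001]
contact_force: [0.0, 0.0, 0.9]
grip_width: 0.0854
gripper_force: 0.0
```

```bash
python3 - <<'E'
from h import *
print(get_obs()["tcp_pos"],get_obs()["joints"].round(2))
f=grab_frame("wrist"); save(f,"w1.png"); P=cloud(f).reshape(-1,3)
m=(P[:,2]>.162)&(P[:,2]<.185)&(np.hypot(P[:,0]-.506,P[:,1]+.26)<.04)
q=P[m]; print(len(q)); 
if len(q): print(q.mean(0),q.min(0),q.max(0),np.median(q[:,2]))
plan([([.506,-.2593,.28],down(-1))])
np.savez("pics/w1",**f)
E
```

```text
[ 0.50626188 -0.24982068  0.28036708] [-0.4   0.39  0.99  1.83 -0.36  1.11 -0.87]
697
[ 0.5098077  -0.25603435  0.16990748] [ 0.49811115 -0.26678691  0.16218966] [ 0.51949995 -0.24542299  0.17280019] 0.17032427961923424
off [-0.009, 0.077, 0.0] rot [-0.001, -0.0, 0.003]
```

View pics/w1.png

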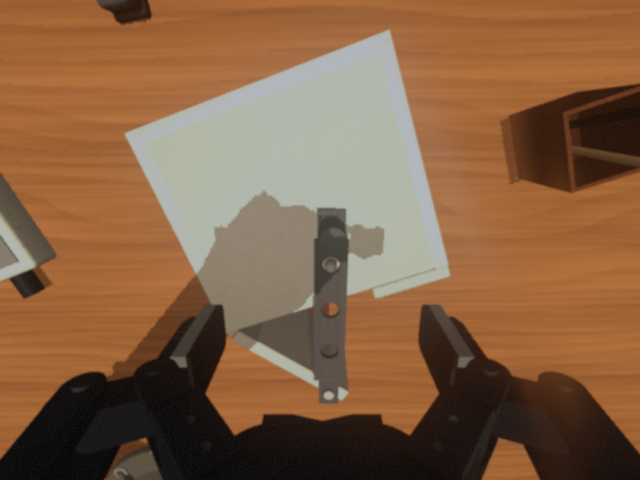

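The wrist view looks down on the stay. The knob is at about (332,222), the pin in the far hole at (331,265), the middle and near holes at (331,310) and (330,350), and the pivot at (329,396). The cupboard corners are at (127,133), (389,32) and (448,275).

```bash
python3 - <<'E'
from h import *
f=dict(np.load("pics/w1.npz")); P=cloud(f); fo=240/np.tan(np.radians(f["vfov"])/2)
def ray(u,v,z):
    d=f["R"].T@np.array([(u-f["cx"])/fo,(v-f["cy"])/fo,1]); c=-f["R"].T@f["t"]; return c+d*(z-c[2])/d[2]
pin=ray(331,265,.136); piv=ray(329.5,395,.128)
print("pin",pin,"piv",piv,"near",ray(330,350,.1255),"mid",ray(331,310,.1255), "kn-pin (exp 37)")
m=(abs(P[...,2]-.136)<.003); ys,xs=np.where(m[255:275,320:342]); 
print("pin depth pts",len(xs), P[255:275,320:342][m[255:275,320:342]].mean(0) if len(xs) else 0)
q=P[(abs(P[...,2]-.12)<.004)&(P[...,0]>.45)][:,:2]
best=min(((np.ptp(np.percentile(q@[-np.sin(a),np.cos(a)],[.3,99.7])),a) for a in np.radians(np.arange(15,22,.1))))
a=best[1]; l=q@np.array([[np.cos(a),-np.sin(a)],[np.sin(a),np.cos(a)]]); e=np.percentile(l,[.3,99.7],0)
print(np.degrees(a),best[0],np.array([[np.cos(a),-np.sin(a)],[np.sin(a),np.cos(a)]])@[e[1,0]-.1,e[:,1].mean()])
c=[ray(127,133,.12),ray(389,32,.12)]; d=c[1]-c[0]; print(c,np.linalg.norm(d),"yaw",np.degrees(np.arctan2(d[1],d[0]))+90)
plan([([.508,-.2575,.19],down(-1)),([.508,-.2575,.156],down(-1))])
E
```

```text
pin [ 0.47496411 -0.25557769  0.136     ] piv [ 0.32829459 -0.2533171   0.128     ] near [ 0.38072085 -0.2542615   0.1255    ] mid [ 0.42499226 -0.25551726  0.1255    ] kn-pin (exp 37)
pin depth pts 83 [ 0.47234902 -0.25489313  0.13481221]
18.69999999999999 0.21889852368450796 [ 0.52494977 -0.22716468]
[array([ 0.58509501, -0.09322034,  0.12      ]), array([ 0.65280002, -0.29966275,  0.12      ])] 0.2172612246718001 yaw 18.157458190927855
off [0.004, 0.066, 0.6] rot [-0.001, -0.0, 0.003]
off [0.004, 0.066, 0.827] rot [-0.001, -0.0, 0.003]
```

{"api": "drive_tool", "payload": {"rows": [{"offset": [0,0.065,0.2],"rotation": [0,0,0],"claw": 1},{"offset": [0,0.065,0.4],"rotation": [0,0,0],"claw": 1},{"offset": [0,0.065,0.55],"rotation": [0,0,0],"claw": 1},{"offset": [0,0.065,0.65],"rotation": [0,0,0],"claw": 1},{"offset": [0,0.065,0.75],"rotation": [0,0,0],"claw": 1},{"offset": [0,0.065,0.83],"rotation": [0,0,0],"claw": 1},{"offset": [0,0.065,0.83],"rotation": [0,0,0],"claw": 1},{"offset": [0,0.065,0.83],"rotation": [0,0,0],"claw": 1}]}}

```text
clock: 8.15
tcp_pos: [0.5082, -0.2561, 0.1552]
orientation: [-3.141, 0.014, 0.002]
contact_force: [-0.3, -0.6, -0.0]
grip_width: 0.0856
gripper_force: 0.0
```

{"api": "drive_tool", "payload": {"rows": [{"offset": [0,0,0],"rotation": [0,0,0],"claw": 0.5},{"offset": [0,0,0],"rotation": [0,0,0],"claw": 0.4},{"offset": [0,0,0],"rotation": [0,0,0],"claw": 0.3},{"offset": [0,0,0],"rotation": [0,0,0],"claw": 0},{"offset": [0,0,0],"rotation": [0,0,0],"claw": 0},{"offset": [0,0,0],"rotation": [0,0,0],"claw": 0},{"offset": [0,0,0],"rotation": [0,0,0],"claw": 0},{"offset": [0,0,0],"rotation": [0,0,0],"claw": 0}], "force": 40}}

```text
clock: 8.82
tcp_pos: [0.5081, -0.2572, 0.1556]
orientation: [3.141, -0.018, 0.001]
contact_force: [0.7, 0.9, 0.6]
grip_width: 0.0212
gripper_force: 39.0
```

```bash
cat >> h.py <<'E'
C=np.array([.5235,-.2283]); cy=np.radians(18.3)
W=lambda l: C+np.array([[np.cos(cy),-np.sin(cy)],[np.sin(cy),np.cos(cy)]])@np.array(l)
H=W([-.1,.1])
def knob(psi,yaw,th,g=.030):  # yaw deg
    d=np.array([-np.sin(psi),-np.cos(psi)]); V=W(np.array([-.1,.1])+.1103*d)
    r=.175*np.cos(th)-g*np.sin(th); y=np.radians(yaw)
    return [V[0]+r*np.cos(y),V[1]+r*np.sin(y),.1255+.175*np.sin(th)+g*np.cos(th)]
E
python3 - <<'E'
from h import *
print(knob(.941,-.8,0),get_obs()["tcp_pos"],W([-.06,-.01]))
plan([(knob(.941,-.8,t),down(-.8,t)) for t in np.arange(.0,.451,.05)])
E
```

```text
[np.float64(0.5079089933139167), np.float64(-0.2568679123121604), np.float64(0.1555)] [ 0.50807206 -0.25723758  0.15561732] [ 0.4696744 -0.2566338]
off [-0.001, -0.002, 0.001] rot [0.0, -0.0, 0.001]
off [-0.013, -0.002, -0.057] rot [0.0, 0.025, 0.001]
off [-0.027, -0.003, -0.115] rot [-0.0, 0.05, 0.001]
off [-0.044, -0.003, -0.171] rot [-0.0, 0.075, 0.001]
off [-0.064, -0.003, -0.227] rot [-0.0, 0.1, 0.001]
off [-0.087, -0.003, -0.282] rot [-0.0, 0.125, 0.001]
off [-0.112, -0.003, -0.335] rot [-0.0, 0.15, 0.001]
off [-0.14, -0.003, -0.387] rot [-0.0, 0.175, 0.001]
off [-0.171, -0.003, -0.438] rot [-0.0, 0.2, 0.001]
off [-0.204, -0.003, -0.487] rot [-0.0, 0.225, 0.001]
```

{"api": "drive_tool", "payload": {"rows": [{"offset": [-0.013,0,-0.057],"rotation": [0,0.025,0],"claw": 0},{"offset": [-0.027,0,-0.115],"rotation": [0,0.05,0],"claw": 0},{"offset": [-0.044,0,-0.17],"rotation": [0,0.075,0],"claw": 0},{"offset": [-0.064,0,-0.227],"rotation": [0,0.1,0],"claw": 0},{"offset": [-0.087,0,-0.28],"rotation": [0,0.125,0],"claw": 0},{"offset": [-0.112,0,-0.335],"rotation": [0,0.15,0],"claw": 0},{"offset": [-0.14,0,-0.387],"rotation": [0,0.175,0],"claw": 0},{"offset": [-0.17,0,-0.438],"rotation": [0,0.2,0],"claw": 0},{"offset": [-0.17,0,-0.438],"rotation": [0,0.2,0],"claw": 0},{"offset": [-0.17,0,-0.438],"rotation": [0,0.2,0],"claw": 0}]}}

```text
clock: 9.65
tcp_pos: [0.4818, -0.2568, 0.2213]
orientation: [3.078, -0.019, 0.623]
contact_force: [0.7, -0.6, -1.6]
grip_width: 0.0207
gripper_force: 39.1
```

```bash
python3 - <<'E'
from h import *
o=get_obs(); print(o["tcp_pos"],o["joints"].round(2),o["contact_force"],o["grip_width"],knob(.941,-.8,.4))
f=grab_frame("scene"); cv2.imwrite("pics/lift.png",cv2.resize(f["frame"][170:370,130:330,::-1],None,fx=3,fy=3))
n=14
plan([(knob(.941+(.073-.941)*s,-.8+19.1*s,.42),down(-.8+19.1*s,.42)) for s in np.linspace(0,1,n+1)])
E
```

```text
[ 0.48180762 -0.25676965  0.22125879] [-0.24  0.2   0.82  2.18 -0.67  0.57 -0.52] [ 0.65488687 -0.57393087 -1.60298666] 0.020653902462100762 [np.float64(0.4824146023284409), np.float64(-0.25651192032691306), np.float64(0.22128003972410037)]
off [-0.004, -0.002, -0.025] rot [-0.001, 0.011, 0.001]
off [0.031, -0.0, -0.01] rot [0.004, 0.011, -0.01]
off [0.067, -0.001, 0.005] rot [0.009, 0.011, -0.021]
off [0.103, -0.004, 0.021] rot [0.013, 0.011, -0.031]
off [0.14, -0.01, 0.036] rot [0.018, 0.011, -0.042]
off [0.178, -0.019, 0.052] rot [0.023, 0.011, -0.053]
off [0.216, -0.03, 0.068] rot [0.028, 0.011, -0.064]
off [0.253, -0.043, 0.084] rot [0.032, 0.011, -0.075]
off [0.291, -0.06, 0.1] rot [0.037, 0.011, -0.086]
off [0.329, -0.079, 0.116] rot [0.042, 0.011, -0.097]
off [0.366, -0.101, 0.131] rot [0.047, 0.01, -0.108]
off [0.403, -0.125, 0.147] rot [0.051, 0.01, -0.119]
off [0.439, -0.153, 0.162] rot [0.056, 0.01, -0.13]
off [0.474, -0.182, 0.177] rot [0.061, 0.01, -0.141]
off [0.508, -0.215, 0.191] rot [0.066, 0.01, -0.152]
```

View pics/lift.png

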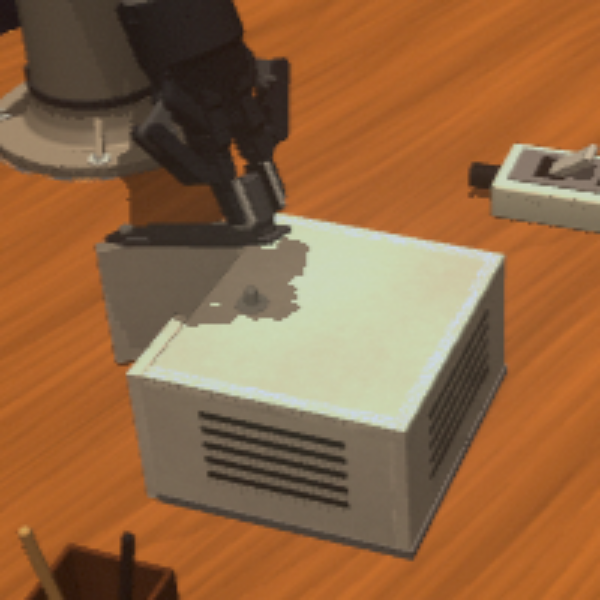

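The stay is lifted clear: the knob is in the gripper at (260,195) and the pin is free at (252,297). Now I swing the door shut.

{"api": "drive_tool", "payload": {"rows": [{"offset": [0,0,-0.025],"rotation": [0,0.011,0],"claw": 0},{"offset": [0.031,0,-0.01],"rotation": [0.004,0.011,-0.01],"claw": 0},{"offset": [0.067,0,0.005],"rotation": [0.009,0.011,-0.021],"claw": 0},{"offset": [0.103,-0.004,0.021],"rotation": [0.013,0.011,-0.031],"claw": 0},{"offset": [0.14,-0.01,0.036],"rotation": [0.018,0.011,-0.042],"claw": 0},{"offset": [0.178,-0.019,0.052],"rotation": [0.023,0.011,-0.053],"claw": 0},{"offset": [0.216,-0.03,0.068],"rotation": [0.028,0.011,-0.064],"claw": 0},{"offset": [0.253,-0.043,0.084],"rotation": [0.032,0.011,-0.075],"claw": 0},{"offset": [0.291,-0.06,0.1],"rotation": [0.037,0.011,-0.086],"claw": 0},{"offset": [0.329,-0.079,0.116],"rotation": [0.042,0.011,-0.097],"claw": 0},{"offset": [0.366,-0.101,0.131],"rotation": [0.047,0.01,-0.108],"claw": 0},{"offset": [0.403,-0.125,0.147],"rotation": [0.051,0.01,-0.119],"claw": 0},{"offset": [0.439,-0.153,0.162],"rotation": [0.056,0.01,-0.13],"claw": 0},{"offset": [0.474,-0.182,0.177],"rotation": [0.061,0.01,-0.141],"claw": 0},{"offset": [0.508,-0.215,0.191],"rotation": [0.066,0.01,-0.152],"claw": 0},{"offset": [0.508,-0.215,0.191],"rotation": [0.066,0.01,-0.152],"claw": 0},{"offset": [0.508,-0.215,0.191],"rotation": [0.066,0.01,-0.152],"claw": 0}]}}

```text
clock: 11.12
tcp_pos: [0.5647, -0.2253, 0.2247]
orientation: [-2.971, -0.481, -0.634]
contact_force: [0.5, -1.8, -1.5]
grip_width: 0.0208
gripper_force: 39.2
```

```bash
python3 - <<'E'
from h import *
o=get_obs(); print(o["tcp_pos"],o["joints"].round(2),o["contact_force"],o["moment"],o["grip_width"],knob(.073,18.3,.42))
f=grab_frame("scene"); cv2.imwrite("pics/shut.png",cv2.resize(f["frame"][170:370,130:330,::-1],None,fx=3,fy=3))
plan([(knob(.073,18.3,t),down(18.3,t)) for t in [.42,.38,.34,.3,.26,.22,.18,.14,.1,.06,.03,0]])
E
```

```text
[ 0.56472335 -0.2252908   0.22465964] [-0.12  0.33  0.66  2.01 -0.8   0.72 -0.19] [ 0.45470529 -1.7703375  -1.5151996 ] [-0.51022653  0.36956557  0.08123029] 0.020838434997738534 [np.float64(0.5641565320209532), np.float64(-0.22539339146150855), np.float64(0.224250747494794)]
off [-0.002, -0.002, 0.002] rot [0.0, -0.0, 0.0]
off [0.006, -0.002, 0.049] rot [0.0, -0.02, 0.0]
off [0.011, -0.002, 0.096] rot [0.0, -0.04, 0.0]
off [0.014, -0.002, 0.143] rot [0.0, -0.06, 0.0]
off [0.015, -0.002, 0.191] rot [0.0, -0.08, 0.0]
off [0.015, -0.002, 0.238] rot [0.0, -0.1, 0.0]
off [0.012, -0.002, 0.285] rot [0.0, -0.12, 0.0]
off [0.008, -0.002, 0.332] rot [0.0, -0.14, 0.0]
off [0.002, -0.002, 0.379] rot [0.0, -0.16, 0.0]
off [-0.006, -0.002, 0.426] rot [0.0, -0.18, 0.0]
off [-0.013, -0.002, 0.461] rot [0.0, -0.195, 0.0]
off [-0.022, -0.002, 0.495] rot [0.0, -0.21, 0.0]
```

View pics/shut.png

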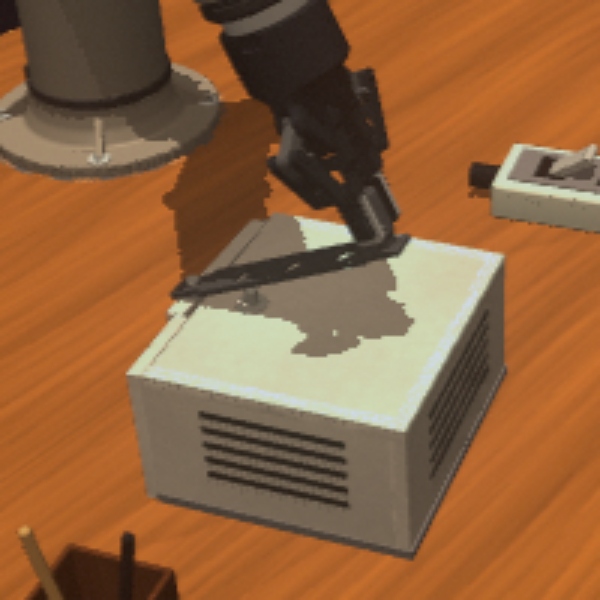

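The door is shut, with the stay raised over the pin at about (250,298). I'm lowering in stages to feel whether the hole goes over it.

{"api": "drive_tool", "payload": {"rows": [{"offset": [0.006,0,0.049],"rotation": [0,-0.02,0],"claw": 0},{"offset": [0.011,0,0.096],"rotation": [0,-0.04,0],"claw": 0},{"offset": [0.014,0,0.143],"rotation": [0,-0.06,0],"claw": 0},{"offset": [0.015,0,0.191],"rotation": [0,-0.08,0],"claw": 0},{"offset": [0.015,0,0.238],"rotation": [0,-0.1,0],"claw": 0},{"offset": [0.015,0,0.238],"rotation": [0,-0.1,0],"claw": 0},{"offset": [0.015,0,0.238],"rotation": [0,-0.1,0],"claw": 0}]}}

```text
clock: 11.75
tcp_pos: [0.5801, -0.2201, 0.1927]
orientation: [-3.049, -0.494, -0.338]
contact_force: [0.1, -1.3, 0.7]
grip_width: 0.0207
gripper_force: 39.2
```

```bash
python3 - <<'E'
from h import *
o=get_obs(); print(o["tcp_pos"],o["contact_force"],o["moment"],o["grip_width"],knob(.073,18.3,.22))
plan([(knob(.073,18.3,t),down(18.3,t)) for t in [.22,.19,.16,.13,.1,.08,.06,.04,.02,0]])
E
```

```text
[ 0.58006747 -0.22014406  0.19265298] [ 0.14262032 -1.31555158  0.70336904] [-0.39556187  0.19834918  0.10403475] 0.020713530106670666 [np.float64(0.5799904937524327), np.float64(-0.22015680928750841), np.float64(0.1929671075190703)]
off [-0.0, -0.0, -0.002] rot [0.0, -0.0, 0.001]
off [0.005, -0.0, 0.033] rot [0.0, -0.015, 0.001]
off [0.01, -0.0, 0.068] rot [0.0, -0.03, 0.001]
off [0.013, -0.0, 0.104] rot [0.0, -0.045, 0.001]
off [0.015, -0.0, 0.139] rot [0.0, -0.06, 0.001]
off [0.016, -0.0, 0.163] rot [0.0, -0.07, 0.001]
off [0.017, -0.0, 0.186] rot [0.0, -0.08, 0.001]
off [0.017, -0.0, 0.21] rot [0.0, -0.09, 0.001]
off [0.016, -0.0, 0.234] rot [0.0, -0.1, 0.001]
off [0.015, -0.0, 0.257] rot [0.0, -0.11, 0.001]
```

{"api": "drive_tool", "payload": {"rows": [{"offset": [0.005,0,0.033],"rotation": [0,-0.015,0],"claw": 0},{"offset": [0.01,0,0.068],"rotation": [0,-0.03,0],"claw": 0},{"offset": [0.01,0,0.068],"rotation": [0,-0.03,0],"claw": 0},{"offset": [0.01,0,0.068],"rotation": [0,-0.03,0],"claw": 0}]}}

```text
clock: 12.08
tcp_pos: [0.5837, -0.2188, 0.1828]
orientation: [-3.067, -0.497, -0.245]
contact_force: [0.2, -0.9, -0.6]
grip_width: 0.0206
gripper_force: 39.2
```

```bash
python3 - <<'E'
from h import *
o=get_obs(); print(o["tcp_pos"],o["contact_force"],o["moment"],o["grip_width"],knob(.073,18.3,.16))
plan([(knob(.073,18.3,t),down(18.3,t)) for t in [.16,.13,.1,.08,.06,.04,.02,0]])
E
```

```text
[ 0.58373047 -0.21880567  0.18281723] [ 0.20184145 -0.86430429 -0.55755179] [-0.37697619  0.10280363  0.18349095] 0.020608404370819556 [np.float64(0.5835508995364189), np.float64(-0.2189793176542198), np.float64(0.18299750465876186)]
off [-0.001, 0.001, -0.001] rot [-0.0, 0.0, 0.001]
off [0.004, 0.001, 0.034] rot [-0.0, -0.015, 0.001]
off [0.009, 0.001, 0.069] rot [0.0, -0.03, 0.001]
off [0.011, 0.001, 0.092] rot [0.0, -0.04, 0.001]
off [0.013, 0.001, 0.116] rot [0.0, -0.05, 0.001]
off [0.014, 0.001, 0.14] rot [0.0, -0.06, 0.001]
off [0.015, 0.001, 0.163] rot [0.0, -0.07, 0.001]
off [0.016, 0.001, 0.187] rot [0.0, -0.08, 0.001]
```

No contact force so far, so the hole is over the pin. I'll continue down.

{"api": "drive_tool", "payload": {"rows": [{"offset": [0.004,0,0.034],"rotation": [0,-0.015,0],"claw": 0},{"offset": [0.009,0,0.069],"rotation": [0,-0.03,0],"claw": 0},{"offset": [0.011,0,0.092],"rotation": [0,-0.04,0],"claw": 0},{"offset": [0.013,0,0.116],"rotation": [0,-0.05,0],"claw": 0},{"offset": [0.014,0,0.14],"rotation": [0,-0.06,0],"claw": 0},{"offset": [0.015,0,0.163],"rotation": [0,-0.07,0],"claw": 0},{"offset": [0.016,0,0.18],"rotation": [0,-0.08,0],"claw": 0},{"offset": [0.016,0,0.183],"rotation": [0,-0.08,0],"claw": 0},{"offset": [0.016,0,0.183],"rotation": [0,-0.08,0],"claw": 0}]}}

```text
clock: 12.83
tcp_pos: [0.5901, -0.217, 0.1562]
orientation: [3.101, 0.501, -0.0]
contact_force: [0.1, -0.9, -1.5]
grip_width: 0.0209
gripper_force: 39.3
```

```bash
python3 - <<'E'
from h import *
o=get_obs(); print(o["tcp_pos"],o["contact_force"],o["moment"],o["grip_width"],knob(.073,18.3,0))
f=grab_frame("scene"); cv2.imwrite("pics/low.png",cv2.resize(f["frame"][170:370,130:330,::-1],None,fx=3,fy=3))
P=cloud(f)
for s in(.02,.09,.14):  # bar height samples along bar
    X=W([-.108+s,-.01]); d=np.hypot(P[...,0]-X[0],P[...,1]-X[1]); print(s,np.median(P[...,2][(d<.008)&(P[...,2]>.11)]))
E
```

```text
[ 0.59005668 -0.21698135  0.15622814] [ 0.10223615 -0.88810565 -1.45253033] [-0.19578211 -0.16207605  0.22722025] 0.020890915085746663 [np.float64(0.5902109024206014), np.float64(-0.21677673228906996), np.float64(0.1555)]
0.02 0.12824528708295313
0.09 0.12170889201215394
0.14 0.5237216435347466
```

View pics/low.png

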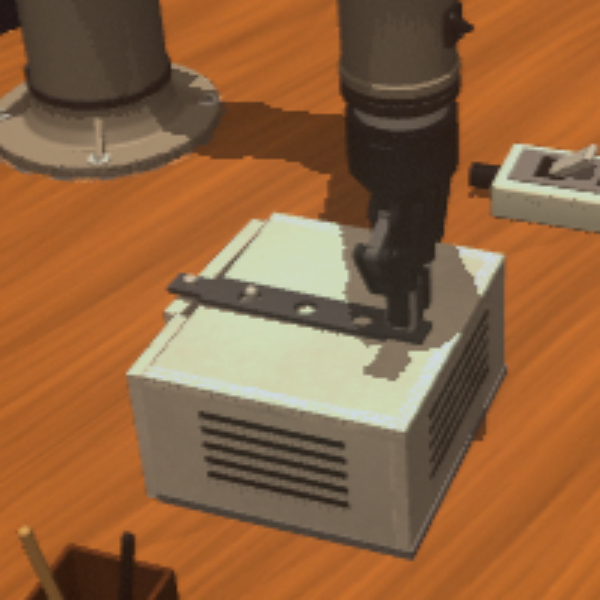

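The stay lies flat, with the pin showing through the near hole at (250,291) and the door shut. I'll release by opening the claw gently, then lift straight up.

{"api": "drive_tool", "payload": {"rows": [{"offset": [0,0,0],"rotation": [0,0,0],"claw": 0.3},{"offset": [0,0,0],"rotation": [0,0,0],"claw": 0.4},{"offset": [0,0,0],"rotation": [0,0,0],"claw": 0.6},{"offset": [0,0,0],"rotation": [0,0,0],"claw": 0.8},{"offset": [0,0,0],"rotation": [0,0,0],"claw": 0.8},{"offset": [0,0,0],"rotation": [0,0,0],"claw": 0.8},{"offset": [0,0,-0.1],"rotation": [0,0,0],"claw": 0.8},{"offset": [0,0,-0.2],"rotation": [0,0,0],"claw": 0.8},{"offset": [0,0,-0.35],"rotation": [0,0,0],"claw": 0.8},{"offset": [0,0,-0.5],"rotation": [0,0,0],"claw": 0.8},{"offset": [0,0,-0.7],"rotation": [0,0,0],"claw": 0.8},{"offset": [0,0,-0.9],"rotation": [0,0,0],"claw": 0.8},{"offset": [0,0,-0.9],"rotation": [0,0,0],"claw": 0.8},{"offset": [0,0,-0.9],"rotation": [0,0,0],"claw": 0.8},{"offset": [0,0,-0.9],"rotation": [0,0,0],"claw": 0.8}]}}

```text
clock: 14.13
tcp_pos: [0.5895, -0.2167, 0.291]
orientation: [-3.101, -0.501, 0.0]
contact_force: [-0.0, -1.0, -0.9]
grip_width: 0.0683
gripper_force: 0.0
```

```bash
python3 - <<'E'
from h import *
o=get_obs(); print(o["tcp_pos"],o["contact_force"],o["grip_width"],o["qvel"].max())
a=grab_frame("wrist")["frame"]; f=grab_frame("scene"); b=f["frame"][150:390,130:450]
cv2.imwrite("pics/end.png",np.vstack([cv2.resize(a,(400,300)),cv2.resize(b,(400,300))])[...,::-1])
P=cloud(f); Z=[]
for s in(.02,.06,.115,.155):
    X=W([-.108+s,-.01]); d=np.hypot(P[...,0]-X[0],P[...,1]-X[1]); Z.append(np.median(P[...,2][(d<.007)&(P[...,2]>.1)&(P[...,2]<.15)]).round(4))
print(Z)
E
```

```text
[ 0.58951239 -0.21669824  0.29099207] [-0.00209482 -0.97546773 -0.86634209] 0.06829656600620447 0.019253863071813388
[np.float64(0.128), np.float64(0.1276), np.float64(0.128), np.float64(0.1279)]
```

View pics/end.png

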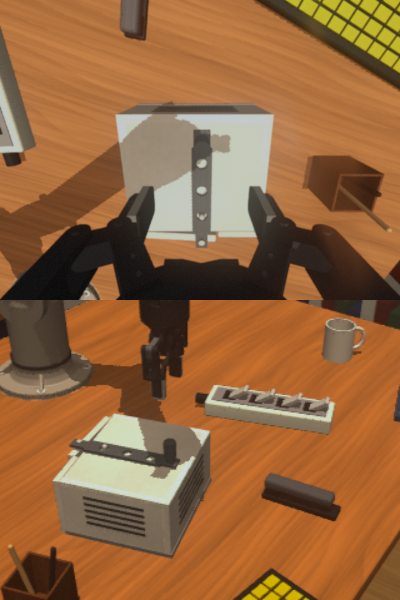

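The stay lies level at 128 mm with the pin in the near hole (wrist view, 201,217). The door is shut, all four toggles are off, and the gripper is clear of everything.

```bash
python3 -c "from bench import hand_in; print(hand_in())"
```

```text
the job is handed in; nothing more can be done
None
```

I handed the job in at about 14 s: all four toggles went off in one drag, then I shut the vent door with the stay flat and its near hole over the pin, and I didn't touch the mug, pen pot or stapler.

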